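# Eject a pressed bracket and clear it from the die

## Robot

A 6-joint arm with a two-finger parallel gripper is mounted at the origin on the work surface. World frame = base frame: x ahead of the robot, y to its left, z up, the work surface at z = 0. Lengths are in mm, angles in rad, forces in N, time in s.
With the tool pointing down it reaches from about 300 to 750 mm from the base axis. Payload 8.5 kg.
Tool frame: the origin (TCP) lies at the very end of the fingers, on their centre line; the grasp point (between the pads) lies 19 mm behind it; z points along the fingers, y is the direction in which the jaws open and shut (so a half turn about z gives the same grasp; the last joint's range is limited). The gripper opens to 88 mm and grips with 3 to 60 N. Pads are 18 mm wide; open, the fingers measure 123 mm over their backs; the gripper's body (75 mm by 187 mm) begins 45 mm behind the grasp point.
Start: joints at [0.935, 0.381, 1.297, -0, 1.464, -0.215], TCP at [224.659, 502.004, 215.648] pointing down, gripper open.
Joint ranges: [-3.11, 3.11], [-0.89, 2.33], [0.22, 2.48], [-1.42, 4.56], [0.17, 2.85], [-2.88, 2.88]. Speed limits (rad/s): [2.39, 2.39, 3.14, 3.14, 3.14, 3.14].

## Interface

Orientations are given as a unit quaternion [w, x, y, z].
In Python, from station import sense, snapshot, hand_in gives the robot as it stands.
- The arm moves only by the tool play_rows, never from a script. Its argument "moves" is text: rows parted by semicolons, each of 7 numbers parted by spaces: the shift along the world's x, y, z in mm, then the turn, a rotation vector about the world's x, y, z in degrees, then the finger opening in mm, from 0 to 88.1. A call has exactly 5 rows; each row shifts and turns the commanded pose from where the row before left it; what a row does not reach is not made up. A row lasts 1/10 s, in which the tool goes at most 50 mm and 8.59 degrees, less where a joint would pass 70% of its speed; a pose out of reach is approached as far as the arm can. A call with a gripper value outside its range is refused whole. The fingers move at their own pace and stop on an object; the grip force is fixed at half the most. Time passes only in rows, so rows that do not move let the fingers close, or fill a call up. It gives the time, the measured TCP pose, the force and the opening at its end, in the units of the state.
- sense(): the state, without advancing time (a new reading comes with each control period).
- snapshot(name): name is "scene" or "top" or "wrist"; returns a dict with "pixels" (480x640x3 uint8, red, green, blue), "depth" (480x640 float32, mm along the optical axis (not along the pixel's ray), 0 where there is no reading), "mtx" (3x3 intrinsics, pixels), "R" (3x3) and "t" (3): a world point X has camera coordinates R X + t. Camera axes: x right, y down, z forward; pixel columns grow to the right and rows downward; lengths in mm; the calibration is good to about 2 mm. The wrist camera is an equidistant fisheye: a pixel r from the principal point sees the ray r / f radians off the axis. A picture is of the moment at which its call begins.
- hand_in(): hands the job in, once; it reports no verdict.
The state is a dict: "time": time; "joint_positions": joint angles; "dq": joint speeds; "effort": joint torques, N m; "tcp_pos": TCP position; "tcp_rot": TCP orientation; "wrist_force": force on the tool from outside, world axes, zero at the start; "torque": the same for the moment, N m; "gripper_width": finger opening in mm.
Only numpy, scipy, OpenCV 4.12 (cv2) and the standard library are available. Lean on these libraries where they do the work, as an engineer would, in place of code of your own. Each camera call takes 0.05 s, during which the arm holds its last target. There are 200 camera calls.

## Task

Press the ejector lever all the way down so that the pressed steel bracket rises out of the forming die, then push it sideways along the die face, without lifting it off, until it lies flat and square in the middle of the take-off table next to the die. Then raise the lever fully again so that the ejector drops back to the bottom of the die, and let go. Leave the scrap bin and the other things on the bench where they are.

Things in the scene. Friction and masses are not known exactly. Their poses are not given: they have to be found in the camera images.
- die_face (a point): Centre of the top face of the fixed forming die, a steel block 154 (x) by 120 (y) by 85 mm high; 85 mm above the bench, over the middle of the open cavity, 114 (x) by 80 (y) mm with 20 mm walls. The die's -x side, towards the robot, carries the ejector lever; the take-off table stands at its +y or -y side and the scrap bin at the other.
- bracket_centre (a point): Loose dark steel U channel 110 (x) by 76 (y) by 26 mm high, 4 mm thick, 0.25 kg: flat base, an upright flange along each 110 mm side. This point: its middle, 13 mm above its underside; z up. Starts in the cavity, axes along the die's, top 6 mm below the die face, 2 mm play: not grippable there. With the ejector fully up its underside is 2 mm above the die face.
- ejector (a joint): Height of the ejector plate (90 by 56 mm, under the bracket, in the cavity floor): 0 at home, 0.034 m fully up. Linked to the lever: it moves 53 mm per rad of lever.
- lever (a joint): Angle of the ejector lever: 0 fully raised (ejector home), 0.64 rad fully down (ejector fully up, against a stop). At 0 the arm slopes 0.40 rad upward from its pivot, at 0.64 it slopes 0.24 rad downward. Friction holds it wherever it is left; it takes about 10 N at the handle to press it down and about 5 N to raise it.
- handle (a point): Middle of the lever's handle, a black round crossbar 16 mm thick, 140 mm long, along the die's y axis; the 14 mm arm meets its middle. The pivot axis is parallel to it, 85 mm away, at x = -87 mm, y = 0 in the die's axes, 70 mm above the bench. The handle is 103 mm above the bench when raised, 50 mm when down.
- takeoff_top (a point): Centre of the top of the fixed take-off table, a flat bare grey steel plate 180 (x) by 150 (y) mm without rim, top 83 mm above the bench (2 mm lower than the die face), axes along the die's. Its near edge is 5 to 11 mm from the die's side, and it may be shifted up to 10 mm along x.
- bin: Scrap bin, loose, blue, open, 170 (x) by 126 (y) by 60 mm high, origin at the centre of its underside, on the other side of the die. Not to be disturbed.
- driver: Bystander: loudspeaker driver lying face up, 150 mm across, 67 mm high, origin at the centre of its underside.
- jar_centre (a point): Bystander: jar, 66 mm across, 90 mm high; its middle.
- screwdriver_grip (a point): Bystander: screwdriver, 190 mm long, lying on the bench; point on its handle.
Things that resemble listed ones, but are neither listed nor needed, are in the scene too. There is more than one size of the part that bears bracket_centre; the job needs the largest.

How it is judged (in metres and radians):
On the way, in this order (a step that is already met when the one before it is completed fails the run):
1. the ejector is fully up and the bracket stands clear of the cavity on it (value of joint ejector above 0.0315 m and z of bracket_centre in the frame of die_face above 0.0125 m and horizontal distance between bracket_centre and die_face below 0.02 m), for 0.2 s.
2. the bracket has been pushed onto the middle of the take-off table and lies still, flat and square (x of bracket_centre in the frame of takeoff_top between -0.03 and 0.03 m and y of bracket_centre in the frame of takeoff_top between -0.03 and 0.03 m and z of bracket_centre in the frame of takeoff_top between 0.009 and 0.017 m and angle between bracket_centre's own z axis and vertical below 0.1 rad and angle between the x axis of bracket_centre and the x axis of takeoff_top, either way round below 0.2 rad and linear speed of bracket below 0.02 m/s), for 0.2 s.
At the end, for the whole second after the job is handed in: The bracket rests flat on the take-off table, its middle within 30 mm of the table's middle along each table axis, square within 0.2 rad, at rest; the lever is raised again (within 0.1 rad) with the ejector within 6 mm of home (all of step 2 and value of joint lever below 0.1 rad and value of joint ejector below 0.006 m); the robot touches nothing.
It fails at once if the bracket is lifted more than 20 mm above its height on the raised ejector, or tipped over (height (world z) of bracket_centre above 0.12 m or angle between bracket_centre's own z axis and vertical above 0.5 rad).
It fails at once if the bin is moved more than 30 mm (distance of bin from where it was at the start of the episode above 0.03 m).
It fails at once if the driver is moved more than 30 mm (distance of driver from where it was at the start of the episode above 0.03 m).
It fails at once if the jar is moved more than 30 mm (distance of jar_centre from where it was at the start of the episode above 0.03 m).
It fails at once if the screwdriver is moved more than 40 mm (distance of screwdriver_grip from where it was at the start of the episode above 0.04 m).
It also fails if it takes over 62 s, if anything falls off the work surface, if the arm or the gripper's body presses on something with over 40 N, if the wrist force passes 120 N, or if a joint passes its speed limit or range.

## Working session

There is one attempt and no reset: what is moved stays moved. The work goes in short steps, Python scripts to look and compute and a tool call to move; the robot and the scene stay as the last step left them, time stands still between calls to the robot, and variables do not carry over. Pictures are saved under pics/ and viewed, about 8 in all and at most 12, crops included, and the job is handed in when it is done.

Besides the shell and the picture viewer there is one more tool, called after "Emit:" as name(argument=value, ...), one argument or row to a line, values as JSON. play_rows: Moves the arm, as the interface text tells. Its arguments: {"type":"object","properties":{"moves":{"type":"string"}},"required":["moves"]}

```bash
mkdir -p pics; cat > h.py <<'E'
import numpy as np, cv2
from station import sense, snapshot
def save(s,n,crop=None,k=1):
    im=s["pixels"][:,:,::-1]
    if crop: x0,y0,x1,y1=crop; im=im[y0:y1,x0:x1]
    cv2.imwrite(f"pics/{n}.png",cv2.resize(im,None,fx=k,fy=k,interpolation=cv2.INTER_CUBIC))
def cloud(s):
    d=s["depth"]; K=s["mtx"]; v,u=np.mgrid[:480,:640]
    P=np.stack([(u-K[0,2])/K[0,0]*d,(v-K[1,2])/K[1,1]*d,d],-1)
    return (P-s["t"])@s["R"]   # world
E
python3 - <<'E'
from h import *
for n in("scene","top"):
    s=snapshot(n); save(s,n+"0"); np.savez(n+"0.npz",**s); print(n,s["mtx"],s["R"],s["t"],(s["depth"]>0).mean())
print(sense())
E
```

```text
scene [[610.65732779   0.         315.77325846]
 [  0.         610.65732779 234.84840869]
 [  0.           0.           1.        ]] [[-0.25569241  0.96646899  0.02364511]
 [ 0.56911088  0.17024704 -0.80444313]
 [-0.78149485 -0.19223331 -0.59355889]] [ 158.7173642  -267.57346587 2173.2271239 ] 0.995966796875
top [[475.0501369    0.         321.4756992 ]
 [  0.         475.0501369  241.47567464]
 [  0.           0.           1.        ]] [[ 0.00767703 -0.99984533  0.0158231 ]
 [-0.99444856 -0.00929431 -0.1048126 ]
 [ 0.10494345 -0.01493061 -0.9943661 ]] [ -29.61608874  605.69534234 1213.17721745] 0.9960123697916666
{'time': 0.1, 'joint_positions': array([ 9.34719513e-01,  3.81107544e-01,  1.29811101e+00,  1.81610754e-05,
        1.46360439e+00, -2.15308323e-01]), 'dq': array([-0.00055271, -0.00109324, -0.00138318,  0.000494  ,  0.00133016,
        0.00035506]), 'effort': array([ 3.97201715e-03, -4.38646853e+01, -2.24911845e+01,  7.15520186e-02,
        3.42347450e-02, -5.10885354e-05]), 'tcp_pos': array([224.49596249, 501.80918726, 215.13579826]), 'tcp_rot': array([-2.62245781e-04,  2.08836604e-01,  9.77950354e-01, -5.56513833e-04]), 'wrist_force': array([ 0.36545128, -0.70827086, -0.442713  ]), 'torque': array([-0.03570267,  0.03753691,  0.02070845]), 'gripper_width': 88.33632999449331}
```

View pics/top0.png

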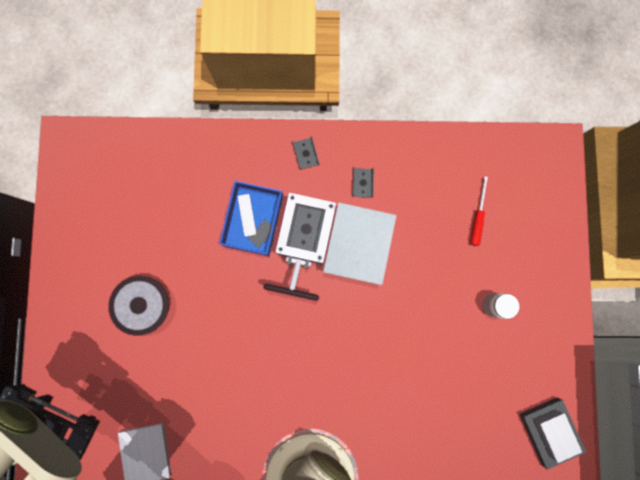

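View pics/scene0.png

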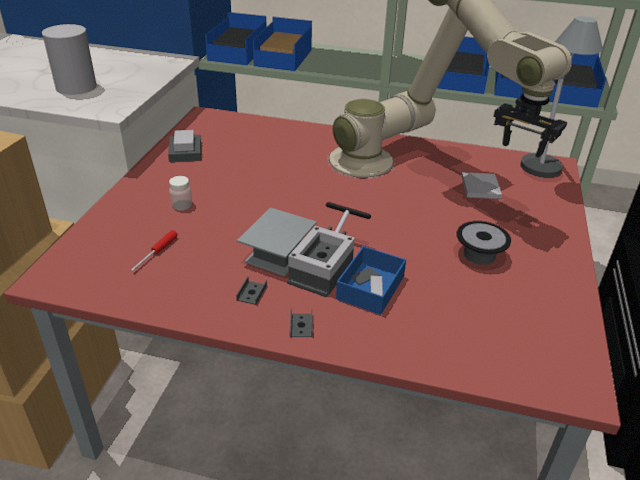

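The top view shows the die at (306,228) with the large bracket in its cavity. The take-off table is at (360,243), the −y side, the bin at (250,218), and the handle at (291,291). Look-alikes are the two smaller brackets on the bench at (305,152) and (363,182), and a loose grey plate at (145,452). I choose the bracket in the die and the plate beside it, then check both in a crop.

```bash
cat > m.py <<'E'
from h import *
s=dict(np.load("top0.npz")); K,R,t=s["mtx"],s["R"],s["t"]
C=-R.T@t
def ray(uv,z):
    d=R.T@np.linalg.solve(K,[uv[0],uv[1],1]); return C+d*(z-C[2])/d[2]
hsv=cv2.cvtColor(s["pixels"],cv2.COLOR_RGB2HSV)
P=cloud(s)
H,S,V=[hsv[...,i].astype(int) for i in range(3)]
roi=np.zeros((480,640),bool); roi[180:310,215:400]=1
def rect(m,name,z):
    n,l,st,_=cv2.connectedComponentsWithStats((m&roi).astype(np.uint8))
    i=1+np.argmax(st[1:,4]); c=max(cv2.findContours((l==i).astype(np.uint8),0,2)[0],key=cv2.contourArea)
    w=np.array([ray(p,z)[:2] for p in cv2.convexHull(c)[:,0].astype(float)],np.float32)
    r=cv2.minAreaRect(w); print(name,np.round(r[0],1),np.round(r[1],1),round(r[2],2), "depthz",np.round(np.median(P[l==i][:,2]),1))
    return r
for p in[(360,243),(290,200),(306,205),(280,289),(250,218)]: print(p,hsv[p[1],p[0]],P[p[1],p[0]].round())
rect((S<45)&(V>120)&(V<215)&(np.arange(640)[None]>322),"table",83)
rect((S<30)&(V>215),"die",85)
rect((V<60)&(np.arange(480)[:,None]>275),"handle",103)
rect((H>100)&(H<125)&(S>120)&(np.arange(640)[None]<285),"bin",60)
save(s,"crop0",(210,130,410,310),4)
E
python3 m.py
```

```text
(360, 243) [100  17 225] [ 598. -121.   79.]
(290, 200) [135   4 248] [705.  57.  84.]
(306, 205) [141  11 164] [695.  16.  73.]
(280, 289) [165  58  70] [481.  77. 108.]
(250, 218) [135   2 248] [671. 168.   3.]
table [572.1 -71.8] [228.4 115.8] 27.97 depthz 82.6
die [ 598.3 -121. ] [145.9 176. ] 78.33 depthz 82.9
handle [480.9  59.9] [0. 0.] 0.0 depthz 109.5
bin [662.9 157.3] [127.1 167.9] 78.1 depthz 5.1
```

View pics/crop0.png

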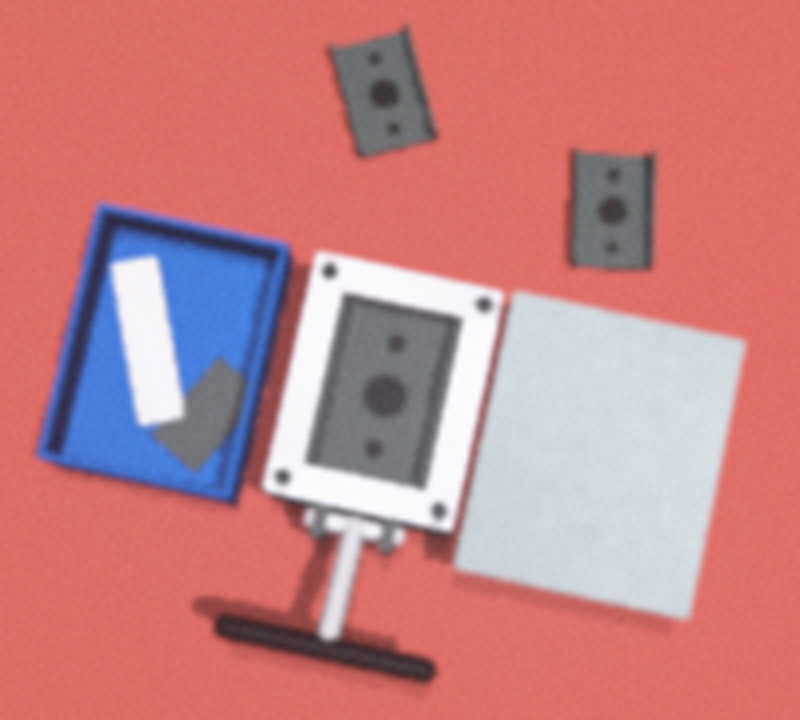

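The crop confirms it: the largest bracket is inside the die cavity, and the table is on the die's −y side with a bare top. The die's corners are at crop pixels (317,252), (503,292), (450,532) and (262,488). The handle runs from (222,627) to (428,670).

```bash
cat >> m.py <<'E'
print("----")
f=lambda c,z: ray((c[0]/4+210-.375,c[1]/4+130-.375),z)[:2]
w=np.array([f(c,85) for c in[(317,252),(503,292),(450,532),(262,488)]],np.float32)
print(cv2.minAreaRect(w)); D=w.mean(0)
a=np.radians(-11.67); ex=np.array([np.cos(a),np.sin(a)]); ey=np.array([-ex[1],ex[0]])
h=np.array([f(c,103) for c in[(222,627),(428,670)]]); print("handle ends",h,h.mean(0), (h.mean(0)-D)@ex,(h.mean(0)-D)@ey)
print("handle by model",D-165.3*ex)
T=np.array([598.3,-121]); print("table in die",(T-D)@ex,(T-D)@ey, ex,ey)
c=f((385,391),60); print("bracket in die",(c-D)@ex,(c-D)@ey)
# depth points: die/bracket white
E
python3 m.py | sed -n '/----/,$p'
```

```text
----
((635.9673461914062, 17.101913452148438), (120.64588165283203, 155.7573699951172), 77.9900894165039)
handle ends [[486.89622144 113.38807403]
 [461.76281616 -12.60470164]] [474.3295188  50.3916862] -165.22624415953342 -0.0593072487315141
handle by model [474.26928392  50.46468643]
table in die -9.150198874348076 -142.83205813175346 [ 0.97932886 -0.20227455] [0.20227455 0.97932886]
bracket in die 2.9571029383657423 -0.11543184704484755
```

Emit:
play_rows(
  moves="17 -28.3 0 0 0 -5.17 60;17 -28.3 0 0 0 -5.17 60;17 -28.3 0 0 0 -5.17 60;17 -28.3 0 0 0 -5.17 60;17 -28.3 0 0 0 -5.17 60",
)

```text
time: 0.6
tcp_pos: [310.0, 359.2, 215.4]
tcp_rot: [-0.0, 0.424, 0.906, -0.0]
wrist_force: [0.6, 0.4, 0.6]
gripper_width: 60.1
```

Emit:
play_rows(
  moves="17 -28.3 0 0 0 -5.17 60;17 -28.3 0 0 0 -5.17 60;17 -28.3 0 0 0 -5.17 60;17 -28.3 0 0 0 -5.17 60;17 -28.3 0 0 0 -5.17 60",
)

```text
time: 1.1
tcp_pos: [395.0, 217.7, 215.5]
tcp_rot: [-0.0, 0.616, 0.788, -0.0]
wrist_force: [0.7, -0.2, 0.0]
gripper_width: 60.3
```

Emit:
play_rows(
  moves="17 -28.3 0 0 0 -5.17 60;17 -28.3 0 0 0 -5.17 60;17 -28.3 0 0 0 -5.17 60;17 -28.3 0 0 0 -5.17 60;17 -28.3 0 0 0 -5.17 60",
)

```text
time: 1.6
tcp_pos: [480.0, 76.2, 215.4]
tcp_rot: [-0.0, 0.777, 0.63, -0.0]
wrist_force: [0.1, 0.2, 0.1]
gripper_width: 59.8
```

```bash
python3 - <<'E'
from h import *
s=snapshot("wrist"); save(s,"w1"); r=sense(); print(r["tcp_pos"],r["tcp_rot"],r["joint_positions"],r["time"])
q=r["tcp_rot"]; print(2*np.degrees(np.arctan2(q[2],q[1]))-90)
E
```

```text
[482.40517885  72.8698849  215.2017337 ] [ 7.79505462e-04  7.78762238e-01  6.27318652e-01 -2.80678474e-04] [-0.09243744  0.2719146   1.4634866  -0.0015305   1.40550855  0.12239898] 1.65
-12.294821473146754
```

View pics/w1.png

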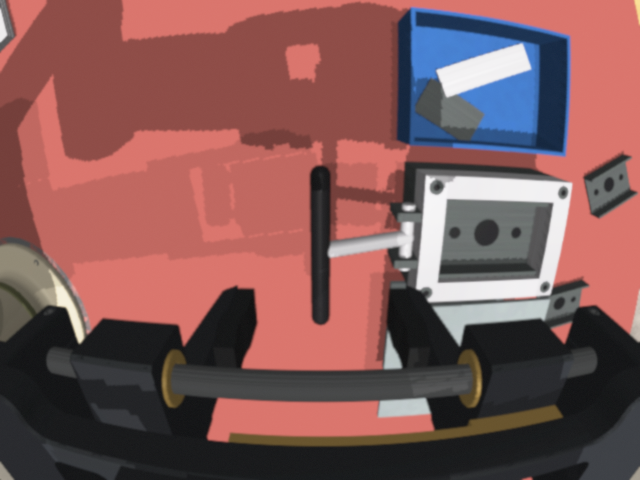

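The wrist view shows the bar vertical at column 320, rows 165–320, centred between the fingers. The die and bracket are at right. I'm descending.

Emit:
play_rows(
  moves="0 0 -15 0 0 0.3 60;0 0 -25 0 0 0 60;0 0 -25 0 0 0 60;0 0 -15 0 0 0 60;0 0 0 0 0 0 60",
)

```text
time: 2.15
tcp_pos: [478.5, 77.7, 133.9]
tcp_rot: [-0.002, 0.774, 0.634, -0.002]
wrist_force: [0.3, -0.6, 0.6]
gripper_width: 60.3
```

Emit:
play_rows(
  moves="0 0 -12 0 0 0 60;0 0 -15 0 0 0 60;0 0 -14 0 0 0 60;0 0 -6 0 0 0 60;0 0 0 0 0 0 60",
)

```text
time: 2.65
tcp_pos: [479.6, 77.6, 88.7]
tcp_rot: [-0.0, 0.774, 0.634, -0.0]
wrist_force: [0.1, -0.1, 0.5]
gripper_width: 59.6
```

Emit:
play_rows(
  moves="0 0 0 0 0 0 10;0 0 0 0 0 0 10;0 0 0 0 0 0 10;0 0 0 0 0 0 10;0 0 0 0 0 0 10",
)

```text
time: 3.15
tcp_pos: [479.7, 77.5, 88.8]
tcp_rot: [0.0, 0.774, 0.634, 0.0]
wrist_force: [1.0, -0.5, -0.0]
gripper_width: 22.4
```

Emit:
play_rows(
  moves="0 0 0 0 0 0 10;0 0 0 0 0 0 10;0 0 0 0 0 0 10;0 0 0 0 0 0 10;0 0 0 0 0 0 10",
)

```text
time: 3.65
tcp_pos: [479.7, 77.5, 88.7]
tcp_rot: [-0.0, 0.774, 0.634, -0.0]
wrist_force: [0.3, -0.5, 0.5]
gripper_width: 10.3
```

Nothing was gripped: the fingers closed to 10 mm. I'll look.

```bash
python3 - <<'E'
from h import *
a=snapshot("wrist"); b=snapshot("scene")
im=np.hstack([cv2.resize(a["pixels"],(400,300)),cv2.resize(b["pixels"][150:300,260:460],(400,300))])
cv2.imwrite("pics/c2.png",im[:,:,::-1]); s=snapshot("top"); save(s,"top2"); np.savez("top2.npz",**s)
E
```

```text
(no output)
```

View pics/c2.png

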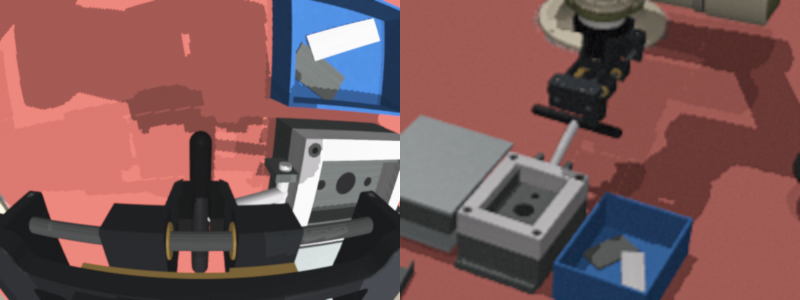

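```bash
python3 - <<'E'
from h import *
b=snapshot("scene"); 
for p in [(479.7,77.5,88.7),(479.7,77.5,107.7),(486.9,113.4,103),(461.8,-12.6,103)]:
    c=b["R"]@np.array(p)+b["t"]; print(p,(b["mtx"]@c/c[2])[:2].round(1))
save(b,"s3",(310,150,410,230),8)
E
```

```text
(479.7, 77.5, 88.7) [355.7 216.2]
(479.7, 77.5, 107.7) [356.1 210.7]
(486.9, 113.4, 103) [368.  215.6]
(461.8, -12.6, 103) [326.5 203.6]
```

View pics/s3.png

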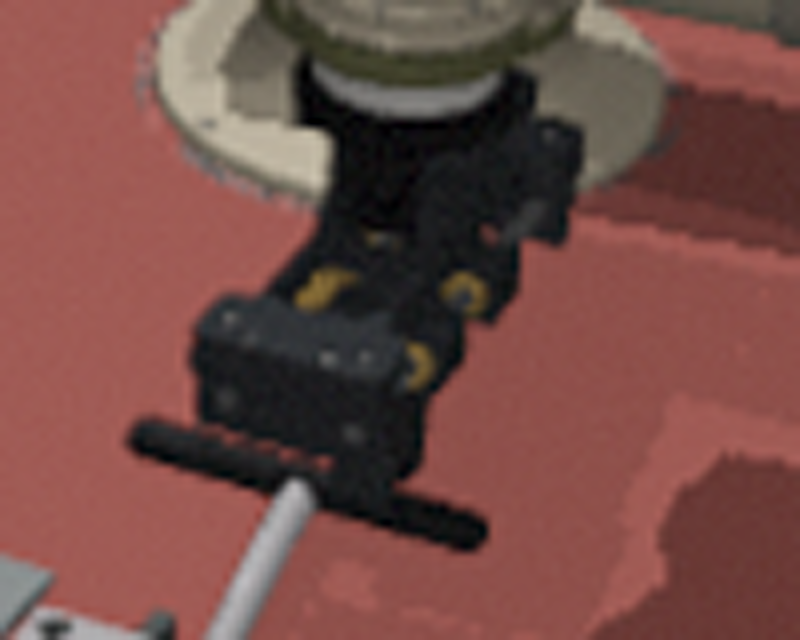

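Emit:
play_rows(
  moves="0 0 0 0 0 0 0;0 0 0 0 0 0 0;0 0 0 0 0 0 0;0 0 0 0 0 0 0;0 0 0 0 0 0 0",
)

```text
time: 4.35
tcp_pos: [479.7, 77.5, 88.7]
tcp_rot: [0.0, 0.774, 0.634, -0.0]
wrist_force: [-0.4, -0.1, -0.4]
gripper_width: 0.6
```

```bash
python3 - <<'E'
from h import *
r=sense(); print(r["gripper_width"],r["wrist_force"],r["torque"])
s=snapshot("wrist"); save(s,"w4",(220,180,420,340),4)
E
```

```text
0.5570170706157359 [-0.43784425 -0.05231439 -0.36954352] [-0.06080019  0.09625918 -0.0445373 ]
```

View pics/w4.png

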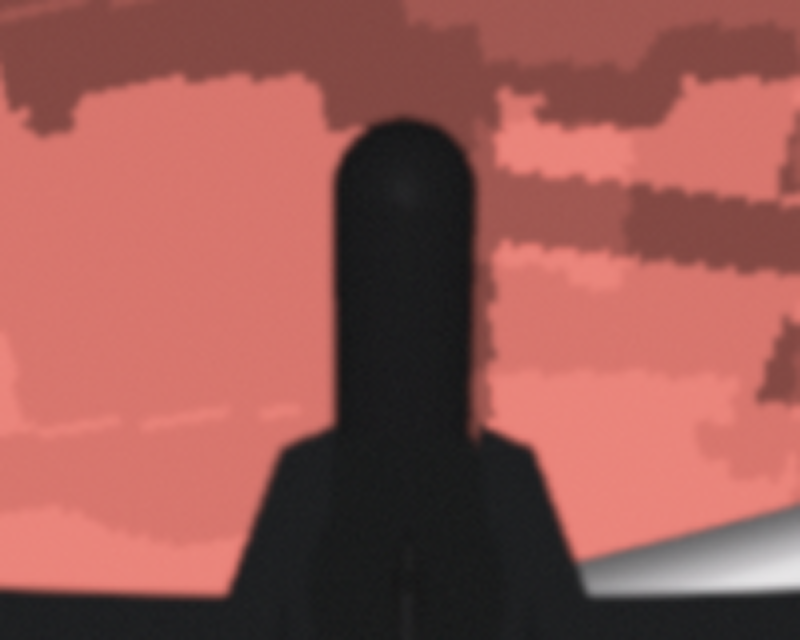

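```bash
python3 - <<'E'
from h import *
s=snapshot("wrist"); K=s["mtx"]
def wp(u,v):
    a=np.array([(u-K[0,2])/K[0,0],(v-K[1,2])/K[1,1]]); r=np.hypot(*a); d=s["depth"][v,u]
    p=np.append(a/r*np.tan(r)*d,d); return (s["R"].T@(p-s["t"])).round(1)
for c in[(405,150),(405,250),(405,350),(405,420),(405,460),(405,500),(405,540),(405,580),(350,500),(290,500),(510,500)]:
    u,v=220+c[0]//4,180+c[1]//4; print(c,wp(u,v))
b=snapshot("scene"); P=cloud(b)
for c in[(150,440),(200,455),(250,470),(366,440),(366,480),(366,495),(366,505),(430,510),(460,525),(240,580)]:
    print(c,P[150+c[1]//8,310+c[0]//8].round(1))
E
```

```text
(405, 150) [487.8 116.7 108. ]
(405, 250) [485.9 107.1 111.8]
(405, 350) [483.5  95.5 110.7]
(405, 420) [481.8  86.8 110.3]
(405, 460) [481.5  85.2 116.8]
(405, 500) [481.5  85.5 125.8]
(405, 540) [481.   83.1 129.7]
(405, 580) [480.1  78.5 129.7]
(350, 500) [475.8  86.  124.8]
(290, 500) [470.4  88.8 127.8]
(510, 500) [491.9  84.4 127.7]
(150, 440) [472.9  -5.6 106.6]
(200, 455) [479.5  16.2 111.6]
(250, 470) [481.3  34.2 109.4]
(366, 440) [573.   88.9 188.6]
(366, 480) [498.4  77.4 122.2]
(366, 495) [497.1  77.4 117.9]
(366, 505) [490.   76.6 106.4]
(430, 510) [484.6  98.4 107.2]
(460, 525) [496.2 111.8 110.7]
(240, 580) [522.3  41.7  90.2]
```

Emit:
play_rows(
  moves="0 0 0 0 0 0 40;0 0 0 0 0 0 40;0 0 0 0 0 0 40;0 0 0 0 0 0 40;0 0 0 0 0 0 40",
)

```text
time: 5.0
tcp_pos: [479.6, 77.5, 88.6]
tcp_rot: [-0.0, 0.774, 0.634, -0.0]
wrist_force: [0.8, 0.3, 0.9]
gripper_width: 38.2
```

Emit:
play_rows(
  moves="0 0 10 0 0 0 40;0 0 20 0 0 0 40;0 0 20 0 0 0 40;0 0 10 0 0 0 40;0 0 0 0 0 0 40",
)

```text
time: 5.5
tcp_pos: [480.2, 77.5, 150.0]
tcp_rot: [0.001, 0.774, 0.634, 0.001]
wrist_force: [1.4, 0.0, -0.1]
gripper_width: 39.8
```

```bash
python3 - <<'E'
from h import *
b=snapshot("scene"); P=cloud(b); r=sense(); T=r["tcp_pos"]; print(T,r["gripper_width"],r["wrist_force"])
m=(np.abs(P[...,0]-T[0])<70)&(np.abs(P[...,1]-T[1])<25)&(P[...,2]>115)
Q=P[m]; 
for z in range(115,220,6):
    q=Q[(Q[:,2]>=z)&(Q[:,2]<z+6)]
    if len(q): print(z,len(q),q[:,:2].min(0).round(),q[:,:2].max(0).round())
a=snapshot("wrist"); 
im=np.hstack([cv2.resize(a["pixels"],(400,300)),cv2.resize(b["pixels"][150:225,310:410],(400,300),interpolation=2)])
cv2.imwrite("pics/c5.png",im[:,:,::-1])
c=b["R"]@T+b["t"]; p=(b["mtx"]@c/c[2]); print((p[0]-310)*4+400,(p[1]-150)*4)
E
```

```text
[479.71773812  77.50235605 148.91519254] 40.06568215285651 [ 0.69690946  0.57750244 -0.84306368]
115 3 [487.  64.] [493.  94.]
169 6 [445.  80.] [513.  93.]
175 22 [455.  62.] [518.  92.]
181 31 [451.  62.] [518.  95.]
187 23 [452.  62.] [522.  95.]
193 23 [451.  61.] [522.  95.]
199 15 [461.  62.] [523.  93.]
588.0664899448502 193.61744685511576
```

View pics/c5.png

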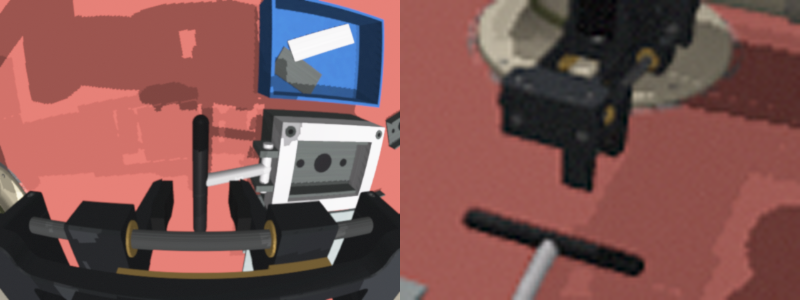

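The fingers really end about 21 mm above the reported TCP: the lowest finger points are at z≈170 with the TCP at 149. The lever is still raised and untouched. I'll descend that much lower.

Emit:
play_rows(
  moves="0 0 -12 0 0 0 50;0 0 -18 0 0 0 50;0 0 -18 0 0 0 50;0 0 -16 0 0 0 50;0 0 -10 0 0 0 50",
)

```text
time: 6.1
tcp_pos: [478.7, 77.6, 72.8]
tcp_rot: [-0.001, 0.774, 0.634, -0.001]
wrist_force: [-0.2, 0.2, 0.6]
gripper_width: 50.4
```

Emit:
play_rows(
  moves="0 0 -10 0 0 0 50;0 0 0 0 0 0 40;0 0 0 0 0 0 10;0 0 0 0 0 0 10;0 0 0 0 0 0 10",
)

```text
time: 6.6
tcp_pos: [479.9, 77.5, 65.1]
tcp_rot: [0.0, 0.774, 0.634, 0.0]
wrist_force: [0.7, -0.3, 0.4]
gripper_width: 20.0
```

Emit:
play_rows(
  moves="0 0 0 0 0 0 8;0 0 0 0 0 0 8;0 0 0 0 0 0 8;0 0 0 0 0 0 8;0 0 0 0 0 0 8",
)

```text
time: 7.1
tcp_pos: [479.1, 77.6, 64.9]
tcp_rot: [-0.0, 0.774, 0.634, -0.0]
wrist_force: [-5.3, 0.8, 7.0]
gripper_width: 15.3
```

The bar is gripped (opening 15.3 mm). Now I'm pressing the lever along its arc.

Emit:
play_rows(
  moves="-1.75 0.36 -5.1 0 0 0 8;-1.75 0.36 -5.1 0 0 0 8;-1.1 0.23 -5.3 0 0 0 8;-1.1 0.23 -5.3 0 0 0 8;-0.43 0.09 -5.4 0 0 0 8",
)

```text
time: 7.6
tcp_pos: [473.2, 78.9, 39.1]
tcp_rot: [0.0, 0.774, 0.634, 0.0]
wrist_force: [-6.8, 1.5, 11.0]
gripper_width: 14.4
```

Emit:
play_rows(
  moves="-0.43 0.09 -5.4 0 0 0 8;0.25 -0.05 -5.4 0 0 0 8;0.25 -0.05 -5.4 0 0 0 8;0.93 -0.19 -5.4 0 0 0 8;0.93 -0.19 -5.4 0 0 0 8",
)

```text
time: 8.1
tcp_pos: [474.1, 78.8, 11.5]
tcp_rot: [-0.001, 0.774, 0.634, -0.001]
wrist_force: [-8.5, 1.7, 8.7]
gripper_width: 14.4
```

Emit:
play_rows(
  moves="0 0 -2 0 0 0 8;0 0 -1 0 0 0 8;0 0 0 0 0 0 8;0 0 0 0 0 0 8;0 0 0 0 0 0 8",
)

```text
time: 8.6
tcp_pos: [474.6, 78.6, 8.5]
tcp_rot: [-0.001, 0.774, 0.634, -0.001]
wrist_force: [-5.4, 0.7, 4.8]
gripper_width: 14.5
```

```bash
python3 - <<'E'
from h import *
s=snapshot("top"); P=cloud(s); np.savez("top6.npz",**s); print(sense()["wrist_force"])
D=np.array([636,17.1]); ex=np.array([.9793,-.2023]); ey=np.array([.2023,.9793])
x=(P[...,:2]-D)@ex; y=(P[...,:2]-D)@ey
m=(abs(x)<35)&(abs(y)<25); print("base z",np.median(P[m][:,2]),m.sum())
m=(abs(x)<52)&(abs(abs(y)-36)<3); print("flange z",np.percentile(P[m][:,2],[10,50,90]))
m=(abs(x)<70)&(abs(y)<60)&(P[...,2]>103); print(x[m].min(),x[m].max(),y[m].min(),y[m].max())
save(s,"top6",(210,130,410,310),4)
E
```

```text
[-5.32997857  1.72363655  4.49737821]
base z 90.2383750133401 551
flange z [ 87.01879663 110.73764321 114.90802859]
-53.867874542964934 55.01184202619704 -38.55028561129676 37.6690769681586
```

The base top is at z≈90.5 against 91 expected, with the flanges at about 113. So the ejector is essentially fully up. I'll give one firmer press, then release and rise.

Emit:
play_rows(
  moves="0 0 -2 0 0 0 8;0 0 -1 0 0 0 8;0 0 0 0 0 0 8;0 0 0 0 0 0 50;0 0 0 0 0 0 50",
)

```text
time: 9.15
tcp_pos: [475.9, 78.3, 5.6]
tcp_rot: [0.0, 0.774, 0.634, 0.0]
wrist_force: [0.4, -1.2, -0.7]
gripper_width: 28.3
```

Emit:
play_rows(
  moves="0 0 0 0 0 0 50;0 0 0 0 0 0 50;0 0 10 0 0 0 50;0 0 20 0 0 0 50;0 0 30 0 0 0 55",
)

```text
time: 9.65
tcp_pos: [474.8, 78.4, 65.8]
tcp_rot: [-0.001, 0.774, 0.634, -0.001]
wrist_force: [-0.3, -0.8, 0.0]
gripper_width: 54.2
```

Emit:
play_rows(
  moves="0 0 35 0 0 0 60;0 0 25 0 0 0 60;5 0 10 0 0 0 60;20 0 0 0 0 0 60;30 0 0 0 0 0 60",
)

```text
time: 10.15
tcp_pos: [530.5, 78.5, 137.0]
tcp_rot: [0.0, 0.774, 0.634, 0.0]
wrist_force: [0.0, -0.4, -0.5]
gripper_width: 60.1
```

Emit:
play_rows(
  moves="35 1 0 0 0 0 60;35 1 0 0 0 0 60;30 0 0 0 0 0 60;20 0 0 0 0 0 60;0 0 0 0 0 0 60",
)

```text
time: 10.65
tcp_pos: [651.8, 80.2, 135.3]
tcp_rot: [0.0, 0.774, 0.634, 0.0]
wrist_force: [-0.6, 0.6, -0.2]
gripper_width: 60.3
```

```bash
python3 - <<'E'
from h import *
s=snapshot("top"); P=cloud(s); r=sense(); print(r["tcp_pos"],r["tcp_rot"],r["time"],r["wrist_force"])
D=np.array([636,17.1]); ex=np.array([.9793,-.2023]); ey=np.array([.2023,.9793])
d=r["tcp_pos"][:2]-D; print("tcp in die",d@ex,d@ey)
x=(P[...,:2]-D)@ex; y=(P[...,:2]-D)@ey
m=(abs(x+169)<6)&(abs(y+45)<15); print("handle top z",np.percentile(P[m][:,2],[50,90]))
b=snapshot("scene"); 
im=np.hstack([cv2.resize(s["pixels"][150:300,220:420],(400,300)),cv2.resize(b["pixels"][180:330,230:430],(400,300))])
cv2.imwrite("pics/c7.png",im[:,:,::-1])
E
```

```text
[650.49427393  80.33803104 135.30911871] [-1.51212977e-04  7.73623475e-01  6.33645533e-01 -1.85321716e-04] 10.7 [-0.2148511  -0.12178143 -0.24131954]
tcp in die 1.4011887847345406 64.8611954095028
handle top z [56.93170701 59.75352874]
```

View pics/c7.png

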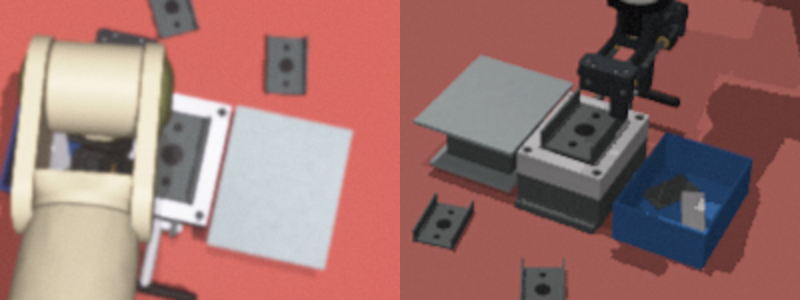

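The handle is fully down (top at z≈58) and the bracket sits proud of the die, square in the cavity opening. The fingers are over the die's bin-side edge, clear of the bracket. I'm lowering beside the flange.

Emit:
play_rows(
  moves="0 0 -12 0 0 0 60;0 0 -18 0 0 0 60;0 0 -15 0 0 0 60;0 0 -10 0 0 0 60;0 0 0 0 0 0 60",
)

```text
time: 11.25
tcp_pos: [649.2, 80.4, 79.0]
tcp_rot: [-0.001, 0.774, 0.634, -0.001]
wrist_force: [-0.2, -0.1, 1.1]
gripper_width: 60.2
```

Emit:
play_rows(
  moves="0 0 -4 0 0 0 60;0 0 -4 0 0 0 60;0 0 -2 0 0 0 60;0 0 0 0 0 0 60;0 0 0 0 0 0 60",
)

```text
time: 11.75
tcp_pos: [650.6, 80.4, 70.6]
tcp_rot: [0.0, 0.774, 0.634, 0.0]
wrist_force: [-1.0, -0.5, -1.2]
gripper_width: 60.4
```

```bash
python3 - <<'E'
from h import *
b=snapshot("scene"); P=cloud(b); r=sense(); print(r["tcp_pos"],r["wrist_force"])
D=np.array([636,17.1]); ex=np.array([.9793,-.2023]); ey=np.array([.2023,.9793])
x=(P[...,:2]-D)@ex; y=(P[...,:2]-D)@ey
m=(y>50)&(y<85)&(abs(x)<60)&(P[...,2]>87)
for z in range(84,130,4):
    q=m&(P[...,2]>=z)&(P[...,2]<z+4)
    if q.any(): print(z,q.sum(),x[q].min().round(),x[q].max().round(),y[q].min().round(),y[q].max().round())
E
```

```text
[650.57007123  80.3688108   70.67580702] [ 0.83022515 -0.17135171 -0.03260707]
84 4 39.0 56.0 55.0 61.0
88 1 50.0 50.0 52.0 52.0
92 10 -36.0 44.0 66.0 76.0
96 10 -43.0 48.0 59.0 77.0
100 11 -42.0 48.0 58.0 77.0
104 18 -37.0 52.0 57.0 78.0
108 14 -42.0 48.0 58.0 77.0
112 11 -42.0 51.0 61.0 75.0
116 16 -37.0 52.0 59.0 78.0
120 8 -33.0 52.0 59.0 75.0
124 7 -45.0 51.0 58.0 77.0
128 8 -42.0 59.0 61.0 77.0
```

Emit:
play_rows(
  moves="-1.21 -5.88 0 0 0 0 60;-1.21 -5.88 0 0 0 0 60;-1.21 -5.88 0 0 0 0 60;-1.21 -5.88 0 0 0 0 60;-1.21 -5.88 0 0 0 0 60",
)

```text
time: 12.3
tcp_pos: [644.4, 50.5, 70.5]
tcp_rot: [-0.0, 0.774, 0.634, 0.0]
wrist_force: [1.2, 1.6, 0.2]
gripper_width: 60.1
```

Emit:
play_rows(
  moves="-1.21 -5.88 0 0 0 0 60;-1.21 -5.88 0 0 0 0 60;-1.21 -5.88 0 0 0 0 60;-1.21 -5.88 0 0 0 0 60;-1.21 -5.88 0 0 0 0 60",
)

```text
time: 12.8
tcp_pos: [638.4, 21.3, 70.7]
tcp_rot: [0.0, 0.774, 0.634, 0.0]
wrist_force: [1.8, 3.2, 3.3]
gripper_width: 59.9
```

```bash
cat > br.py <<'E'
from h import *
b=snapshot("scene"); P=cloud(b); r=sense(); print(r["tcp_pos"],r["wrist_force"],r["time"])
D=np.array([636,17.1]); ex=np.array([.9793,-.2023]); ey=np.array([.2023,.9793])
x=(P[...,:2]-D)@ex; y=(P[...,:2]-D)@ey
ty=(r["tcp_pos"][:2]-D)@ey; print("tcp die",(r["tcp_pos"][:2]-D)@ex,ty)
V=b["pixels"].max(-1)
m=(V<125)&(P[...,2]>84)&(P[...,2]<113)&(abs(x)<80)&(y<ty-9)&(y>-225)
n,l,st,c=cv2.connectedComponentsWithStats(m.astype(np.uint8)); i=1+np.argmax(st[1:,4]); m=l==i
w=np.stack([x[m],y[m]],1).astype(np.float32); print(m.sum(),cv2.minAreaRect(w),np.percentile(P[m][:,2],[5,25,50,75,95]).round(1))
print("x,y ranges",np.percentile(x[m],[1,99]).round(1),np.percentile(y[m],[1,99]).round(1))
E
python3 br.py
```

```text
[638.27865363  20.2549107   70.59914823] [ 0.09065213 -1.27958587  0.11127589] 12.85
tcp die 1.5932470638388403 3.550575675089038
386 ((27.918712615966797, -44.19987106323242), (77.28579711914062, 65.68348693847656), 89.98457336425781) [ 86.3  89.1  91.3  94.3 109.8]
x,y ranges [-0.2 59.7] [-80.2  -5.7]
```

Emit:
play_rows(
  moves="-1.21 -5.88 0 0 0 0 60;-1.21 -5.88 0 0 0 0 60;-1.21 -5.88 0 0 0 0 60;-1.21 -5.88 0 0 0 0 60;-1.21 -5.88 0 0 0 0 60",
)

```text
time: 13.35
tcp_pos: [632.1, -8.4, 70.3]
tcp_rot: [-0.0, 0.774, 0.634, -0.0]
wrist_force: [-0.2, 0.9, -0.5]
gripper_width: 59.8
```

Emit:
play_rows(
  moves="-1.21 -5.88 0 0 0 0 60;-1.21 -5.88 0 0 0 0 60;-1.21 -5.88 0 0 0 0 60;-1.21 -5.88 0 0 0 0 60;-1.21 -5.88 0 0 0 0 60",
)

```text
time: 13.85
tcp_pos: [626.1, -37.7, 70.5]
tcp_rot: [-0.0, 0.774, 0.634, 0.0]
wrist_force: [-0.3, 0.6, -0.1]
gripper_width: 59.9
```

Emit:
play_rows(
  moves="-1.21 -5.88 0 0 0 0 60;-1.21 -5.88 0 0 0 0 60;-1.21 -5.88 0 0 0 0 60;-0.8 -3.92 0 0 0 0 60;-0.4 -1.96 0 0 0 0 60",
)

```text
time: 14.35
tcp_pos: [621.4, -61.2, 70.5]
tcp_rot: [0.0, 0.774, 0.634, 0.0]
wrist_force: [0.1, 0.7, -0.7]
gripper_width: 60.0
```

```bash
python3 br.py
```

```text
[621.34280146 -61.3094513   70.48086355] [ 0.07169086 -0.50650469 -0.44591562] 14.4
tcp die 1.5084374668292977 -79.75152692436464
328 ((33.271732330322266, -127.7050552368164), (79.70178985595703, 57.81266403198242), 87.3553466796875) [ 84.5  86.1  88.   92.8 107.4]
x,y ranges [ 6.1 60.5] [-164.7  -89. ]
```

Emit:
play_rows(
  moves="-1 -4.9 0 0 0 0 60;-1 -4.9 0 0 0 0 60;-0.8 -3.9 0 0 0 0 60;-0.4 -2 0 0 0 0 60;0 0 0 0 0 0 60",
)

```text
time: 14.9
tcp_pos: [618.2, -76.9, 70.5]
tcp_rot: [0.0, 0.774, 0.634, -0.0]
wrist_force: [-0.8, 0.4, -0.5]
gripper_width: 60.2
```

Emit:
play_rows(
  moves="1 4.9 0 0 0 0 60;2 9.8 0 0 0 0 60;2 9.8 0 0 0 0 60;0 0 10 0 0 0 60;0 0 30 0 0 0 60",
)

```text
time: 15.4
tcp_pos: [622.1, -51.0, 109.0]
tcp_rot: [-0.002, 0.773, 0.634, -0.002]
wrist_force: [-0.8, -0.4, 0.3]
gripper_width: 59.7
```

Emit:
play_rows(
  moves="0 0 30 0 0 0 60;-20 10 0 0 0 0 60;-30 15 0 0 0 0 60;-35 20 0 0 0 0 60;-35 20 0 0 0 0 55",
)

```text
time: 15.9
tcp_pos: [502.0, 13.7, 141.1]
tcp_rot: [0.0, 0.774, 0.634, 0.0]
wrist_force: [0.7, 0.2, 0.9]
gripper_width: 55.5
```

```bash
python3 - <<'E'
from h import *
s=snapshot("top"); r=sense(); print(r["tcp_pos"],r["tcp_rot"],r["time"])
K,R,t=s["mtx"],s["R"],s["t"]; C=-R.T@t
def ray(uv,z):
    d=R.T@np.linalg.solve(K,[uv[0],uv[1],1]); return (C+d*(z-C[2])/d[2])[:2]
V=s["pixels"].max(-1); m=np.zeros_like(V); m[200:290,325:400]=(V<160)[200:290,325:400]
m=cv2.morphologyEx(m.astype(np.uint8),2,np.ones((2,2)))
n,l,st,c=cv2.connectedComponentsWithStats(m); i=1+np.argmax(st[1:,4]); print(st[i],n)
q=np.argwhere(l==i)[:,::-1].astype(float)
w=np.array([ray(p,97) for p in q],np.float32); rc=cv2.minAreaRect(w); print(rc)
T=np.array([598.3,-121]); ex=np.array([.9793,-.2023]); ey=np.array([.2023,.9793]); d=np.array(rc[0])-T; print("bracket in table",d@ex,d@ey)
save(s,"t8",(210,130,410,310),3)
E
```

```text
[496.57338472  16.79212307 140.82794098] [-0.00186019  0.77293476  0.63448169 -0.00117484] 15.95
[ 343  216   40   49 1398] 8
((604.06640625, -124.49446868896484), (81.25568389892578, 109.29914093017578), 78.15936279296875)
bracket in table 6.353972656402632 -2.2555892027282622
```

View pics/t8.png

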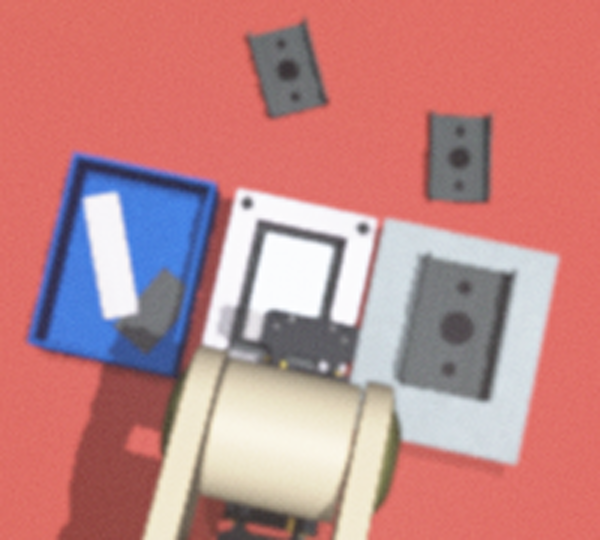

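The bracket lies square on the table at (+6, −2) mm from its middle; I see it at picture pixel (457,327). Next I re-grip the handle and raise the lever.

Emit:
play_rows(
  moves="-7 15 0 0 0 0 55;-9 22 0 0 0 0 50;-8 20 0 0 0 0 50;-3.4 9.3 0 0 0 0 50;0 0 -8 0 0 0 50",
)

```text
time: 16.45
tcp_pos: [476.8, 80.2, 133.2]
tcp_rot: [0.001, 0.773, 0.634, 0.001]
wrist_force: [0.3, 0.2, 0.3]
gripper_width: 50.2
```

Emit:
play_rows(
  moves="0 0 -18 0 0 0 50;0 0 -22 0 0 0 50;0 0 -22 0 0 0 50;0 0 -20 0 0 0 50;0 0 -15 0 0 0 50",
)

```text
time: 16.95
tcp_pos: [476.2, 78.6, 33.7]
tcp_rot: [-0.0, 0.774, 0.633, -0.0]
wrist_force: [-0.1, -0.8, -0.6]
gripper_width: 50.0
```

Emit:
play_rows(
  moves="0 0 -10 0 0 0 50;0 0 -8 0 0 0 50;0 0 -5 0 0 0 50;0 0 0 0 0 0 30;0 0 0 0 0 0 8",
)

```text
time: 17.45
tcp_pos: [476.1, 79.3, 12.8]
tcp_rot: [0.0, 0.774, 0.634, 0.0]
wrist_force: [0.4, -1.1, -0.2]
gripper_width: 36.4
```

Emit:
play_rows(
  moves="0 0 0 0 0 0 8;0 0 0 0 0 0 8;0 0 0 0 0 0 8;0 0 0 0 0 0 8;0 0 0 0 0 0 8",
)

```text
time: 17.95
tcp_pos: [475.2, 79.5, 12.7]
tcp_rot: [-0.0, 0.774, 0.634, -0.0]
wrist_force: [-4.5, 1.8, 6.1]
gripper_width: 14.9
```

Gripped again. I'm raising it along the reversed arc with a little overdrive.

Emit:
play_rows(
  moves="-0.93 0.19 5.4 0 0 0 8;-0.93 0.19 5.4 0 0 0 8;-0.25 0.05 5.4 0 0 0 8;-0.25 0.05 5.4 0 0 0 8;0.43 -0.09 5.4 0 0 0 8",
)

```text
time: 18.45
tcp_pos: [472.8, 79.9, 39.6]
tcp_rot: [-0.001, 0.774, 0.634, -0.001]
wrist_force: [-4.0, 1.7, -11.2]
gripper_width: 15.1
```

Emit:
play_rows(
  moves="0.43 -0.09 5.4 0 0 0 8;1.1 -0.23 5.3 0 0 0 8;1.1 -0.23 5.3 0 0 0 8;1.75 -0.36 5.1 0 0 0 8;1.75 -0.36 5.1 0 0 0 8",
)

```text
time: 18.95
tcp_pos: [477.4, 79.0, 65.5]
tcp_rot: [-0.002, 0.774, 0.634, -0.002]
wrist_force: [-11.5, 5.0, -6.6]
gripper_width: 14.9
```

Emit:
play_rows(
  moves="0.5 0 2 0 0 0 8;0.5 0 2 0 0 0 8;0 0 0 0 0 0 8;0 0 0 0 0 0 8;0 0 0 0 0 0 8",
)

```text
time: 19.45
tcp_pos: [479.0, 78.7, 69.9]
tcp_rot: [-0.001, 0.774, 0.634, -0.002]
wrist_force: [-10.0, 1.9, -2.4]
gripper_width: 15.2
```

Emit:
play_rows(
  moves="0 0 0 0 0 0 50;0 0 0 0 0 0 50;0 0 0 0 0 0 50;0 0 0 0 0 0 50;0 0 0 0 0 0 50",
)

```text
time: 19.95
tcp_pos: [481.5, 78.4, 70.0]
tcp_rot: [0.0, 0.774, 0.634, 0.0]
wrist_force: [0.5, -0.4, -0.1]
gripper_width: 49.6
```

Emit:
play_rows(
  moves="0 0 10 0 0 0 50;0 0 25 0 0 0 50;0 0 35 0 0 0 50;0 0 35 0 0 0 50;0 0 25 0 0 0 50",
)

```text
time: 20.45
tcp_pos: [481.4, 78.5, 202.7]
tcp_rot: [0.001, 0.774, 0.634, 0.001]
wrist_force: [-0.5, 0.3, -0.1]
gripper_width: 49.9
```

Emit:
play_rows(
  moves="-15 20 0 0 0 0 50;-25 35 0 0 0 0 50;-25 40 0 0 0 0 50;-15 20 0 0 0 0 50;0 0 0 0 0 0 50",
)

```text
time: 20.95
tcp_pos: [399.4, 195.3, 200.6]
tcp_rot: [0.0, 0.772, 0.635, 0.0]
wrist_force: [0.1, -1.4, 0.4]
gripper_width: 49.7
```

```bash
python3 - <<'E'
from h import *
s=snapshot("top"); P=cloud(s); r=sense(); print(r["tcp_pos"],r["time"],r["wrist_force"],r["gripper_width"])
D=np.array([636,17.1]); ex=np.array([.9793,-.2023]); ey=np.array([.2023,.9793])
x=(P[...,:2]-D)@ex; y=(P[...,:2]-D)@ey
for xx in(-165,-170):
  m=(abs(x-xx)<5)&(abs(abs(y)-35)<25); print("handle z",xx,np.percentile(P[m][:,2],[50,80,95]).round(1))
m=(abs(x)<30)&(abs(y)<20); print("ejector z",np.percentile(P[m][:,2],[10,50,90]).round(1))
m=(abs(x+3)<40)&(abs(y+145)<25); print("bracket base z",np.percentile(P[m][:,2],[10,50,90]).round(1))
save(s,"t9",(130,90,530,390),2)
E
```

```text
[400.61888286 194.16251778 200.46958352] 21.0 [ 1.12498294 -0.18572583 -0.84927152] 49.90152561274471
handle z -165 [109.7 111.3 112.7]
handle z -170 [109.1 111.  112.6]
ejector z [50.5 53.5 56.9]
bracket base z [84.1 87.  90.2]
```

View pics/t9.png

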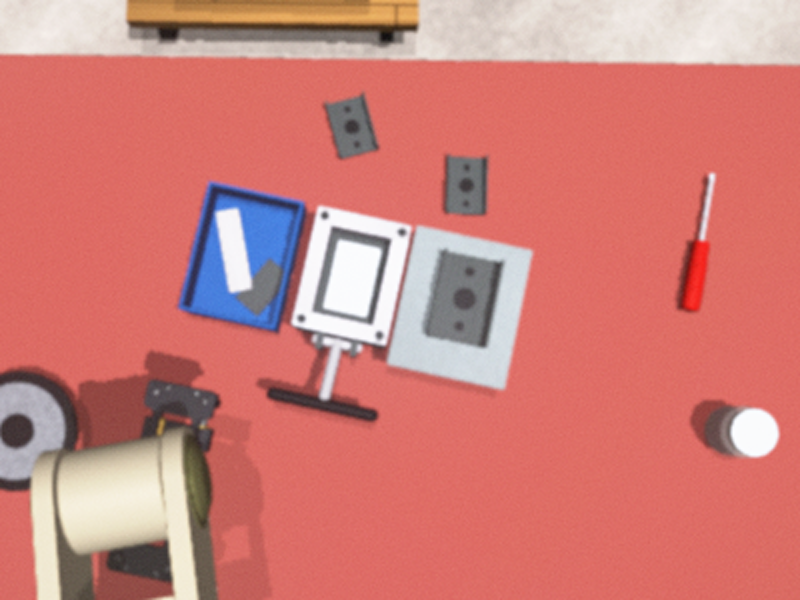

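The handle top is at z≈111 (fully raised) and the ejector plate is at z≈53, its home height: 85−6−26=53. The bracket lies flat in the middle of the table and everything else looks undisturbed. I'm handing in.

```bash
python3 -c "
from station import hand_in; print(hand_in())"
```

```text
the job is handed in; nothing more can be done
None
```

I handed the job in at 21 s of the 62 s limit. My last checks suggest every condition was met, but the hand-in gave no verdict.

**What I did:**
- I gripped the handle and pressed the lever down its full arc.
- With two open fingers I pushed the bracket along the die face onto the take-off table.
- I gripped the handle again, raised the lever fully, let go and moved the arm clear.

**Last checks:**
- **Bracket:** it was about 6 mm (x) and −2 mm (y) from the table's middle before I raised the lever, and square to within about 1°. Afterwards it still lay flat, with its base top at z≈87 mm.
- **Lever and ejector:** the handle top was at z≈111 mm, which is fully raised. The ejector plate was at z≈53 mm, its home height.
- **Gripper:** open at 50 mm, well clear of everything. The roughly 1 N wrist reading is noise.
- **Other things:** the bin, driver, jar and screwdriver look unmoved in the last picture; I did not measure them again.

**What disagreed:** the fingers actually end about 21 mm above the reported TCP. The first grasp therefore closed on air above the handle without touching it, and I lowered the later moves to correct for this.

The viewer showed 10 pictures, above the planned 8 but under the limit of 12.

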